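# Set the etching press's left pressure screw with the T-key

### The job

Take the T-shaped key out of the wooden block, put its shaft into the left-hand pressure screw of the etching press (the one away from the star wheel), turn it while pushing until its key slips into the keyway, and push it fully home against the ejector spring. Then turn the screw clockwise with it until its keyway points at the white index mark, as the right-hand screw already does. Finish while still gripping the T-key and holding it pushed fully home, and leave the other things on the table where they are.

Things in the scene. Friction and masses are not known exactly. Their poses are not given: they have to be found in the camera images.
- tkey_bar (a point): Steel T-key; this point is the middle of its cross bar. z up along the shaft; the bar lies along y: 100 long, 14 thick (x), 16 high, flat sides. Below the bar: stem, diameter 12, 24 long; then a round shoulder, diameter 34, 8 high; then the shaft. Mass 0.19 to 0.29 kg. It starts upright in the block, shoulder on the block's top, at a yaw that varies.
- tkey_shoulder (a point): Point on the T-key's axis on the underside of its shoulder, 40 below the bar's middle, same axes. It meets the screw's mouth when the T-key is fully home. A small pointer on the shoulder shows the +x side, where the feather key is.
- tkey: The whole T-key; origin at the tip of its shaft, 74 below the bar's middle, same axes. Shaft: diameter 16, 34 long below the shoulder, tip tapered over 3.5. A feather key, 5 wide, stands 4.5 out of the shaft on its +x side, from 11 above the tip up to the shoulder.
- block: Fixed wooden bench block, 105 x 80, 45 high, with a 28 mm hole, 40 deep, in its middle, in which the T-key stands loosely. Origin at the centre of its underside.
- screw_mouth (a point): Centre of the top face of the left-hand pressure screw's steel head (round hub, diameter 40, top 212 above the table). z up; x points out along the keyway and turns with the screw. Bore diameter 18; keyway 8 wide, out to 14.5 from the axis. The T-key's tip enters 11 before its feather key meets the face, and meets the ejector when the shoulder is 8 above the face.
- left_screw (a joint): Angle of the left-hand screw, rad, seen from above: positive anticlockwise from its white index mark (which is on the cheek, on the robot's side), 0 when the keyway (and the dark line engraved beside it) points at the mark. It starts at 0.45 to 1.0, has stops at -0.5 and 1.3, stays where it is left and takes about 0.22 N m to turn.
- ejector (a joint): Travel of the ejector in the left-hand screw's bore, m: 0 is up, 0.008 when the T-key is fully home. Its spring pushes the T-key up with 5 N at first, 9 N at home, so the T-key rises by itself when it is not pushed.
- press: Table-top etching press, fixed: two grey cheeks (caps 112 x 54, tops 160 above the table), bed 340 x 180 at 90 above the table, star wheel on its right, 222 high. Origin on the table midway between the cheeks; the robot is towards its -x. The left-hand screw is at x 0, y +115; the right-hand one at y -115 is alike and stays as it is.
- brayer: Ink roller (brayer), lying, rubber roller 90 wide and 38 in diameter, about 190 long in all, loose; origin on the table at the roots of its fork, near its middle.
- ink_tin: Ink tin, diameter 76, 48 high, loose; origin at the centre of its underside. It and the block swap places between runs.
- stamp_a: Rubber stamp, wooden block 50 x 35 with a turned handle, 53 high in all, loose; origin at the centre of its underside.
- stamp_b: Rubber stamp, wooden block 36 x 36 with a turned handle, 53 high in all, loose; origin at the centre of its underside.
- tape_roll: Roll of paper tape, outer diameter 84, 24 high, loose; origin at the centre of its underside.
Mind the look-alikes: they are no part of the job. Leave any purple look-alike of the tkey alone.

How it is judged:
By the outcome, as a careful person would: the job done as asked, in the order asked, and still so for the second after the job is handed in, while the arm keeps its last pose, push and grip.
It also fails if it takes over 45 s, if anything falls off the work surface, if the arm or the gripper's body presses on something with over 40 N, if the wrist force passes 120 N, or if a joint passes its speed limit or range.

### The arm

A 6-joint arm with a two-finger parallel gripper is mounted at the origin on the work surface. World frame = base frame: x ahead of the robot, y to its left, z up, the work surface at z = 0. Lengths are in m, angles in rad, forces in N, time in s.
With the tool pointing down it reaches from about 0.425 to 0.95 m from the base axis. Payload 3.5 kg.
Tool frame: the origin (TCP) lies on the centre line of the jaws, within the pads' length; the fingertips stand 11 mm ahead of it and the grasp point (between the pads) lies 8 mm behind it; z points along the fingers, y is the line along which they close (so a half turn about z gives the same grasp; the last joint's range is limited). The gripper opens to 85 mm and grips with 20 to 120 N. Pads are 22 mm wide; open, the fingers measure 114 mm over their backs; the gripper's body (76 mm by 85 mm) begins 54 mm behind the grasp point. The pads swing forward as they close: fully open they stand 13 mm farther back than shut.
Start: joints at [-1.31, 0.286, 1.577, -0, 1.279, -0.15], TCP at [0.27, -0.619, 0.242] pointing down, gripper open.
Joint ranges: [-2.77, 2.77], [-0.9, 2.22], [0.21, 2.48], [-1.53, 4.67], [0.24, 2.81], [-2.84, 2.84]. Speed limits (rad/s): [2.79, 2.79, 3.14, 3.14, 3.14, 3.14].

### API

Orientations are given as a unit quaternion [x, y, z, w].
In Python, from plant import ctrl gives the robot as it stands.
- The arm moves only by the tool step_arm, never from a script. Its argument "motion" is a list of rows, each an object with "offset": the shift along the tool's x, y, z in m, a list of three; "twist": the turn about the tool's z in degrees. A call has 1 to 12 rows; each row is the pose to reach, as a shift and turn from the pose commanded when the call began, along the tool's axes at that moment; what a row does not reach only later rows make up. A row lasts 1/10 s, in which the tool goes at most 50 mm and 8.59 degrees, less where a joint would pass 70% of its speed; a pose out of reach is approached as far as the arm can. A call with a gripper value outside its range is refused whole. "gripper" is the finger opening in m, from 0 to 0.0854, set as the call begins (left out, the last holds). The fingers move at their own pace and stop on an object; "grip_force" is the grip in N (left out, the last holds). Time passes only in rows, so rows that repeat a pose let the fingers close. It gives the time, the measured TCP pose, the force, the opening and the grip force at its end, in the units of the state.
- ctrl.get_state(): the state, without advancing time (a new reading comes with each control period).
- ctrl.read_camera(name): name is "side" or "top"; returns the picture (384x512x3 uint8, blue, green, red); there is no depth.
- ctrl.calibration(name): a dict with "fx", "fy", "cx", "cy" (pixels), "cam_to_world" (4x4, takes a point from camera to world coordinates). Camera axes: x right, y up, looking along -z (the intrinsics and any distortion apply to the point x, -y, -z); pixel columns grow to the right and rows downward; lengths in m; the calibration is good to about 2 mm. A picture is of the moment at which its call begins. calibration takes no time and is no camera call.
- ctrl.sign_off(): hands the job in; it is judged then, once.
The state is a dict: "time": time; "qpos": joint angles; "dq": joint speeds; "joint_efforts": joint torques, N m; "eef_pos": TCP position; "tcp_rot": TCP orientation; "contact_force": force on the tool from outside, world axes, zero at the start; "wrist_torque": the same for the moment, N m; "opening": opening from 0.0 (shut) to 1.0 (fully open); "finger_force": force on a finger pad.
Only numpy, scipy, OpenCV 4.12 (cv2) and the standard library are available. Lean on these libraries where they do the work, as an engineer would, in place of code of your own. Each camera call takes 0.05 s, during which the arm holds its last target. There are 200 camera calls.

## Working session

There is one attempt and no reset: what is moved stays moved. The work goes in short steps, Python scripts to look and compute and a tool call to move; the robot and the scene stay as the last step left them, time stands still between calls to the robot, and variables do not carry over. Pictures are saved under pics/ and viewed, at most 10 in all, crops included, and the job is handed in when it is done.

Besides the shell and the picture viewer there is one more tool, called after "Call:" as name([rows], argument=value, ...), one row to a line, values as JSON. step_arm: Moves the arm, as the interface text tells. Its arguments: {"type":"object","properties":{"motion":{"type":"array"},"gripper":{"type":"number"},"grip_force":{"type":"number"}},"required":["motion"]}

```bash
mkdir -p pics; cat > h.py <<'E'
import numpy as np, cv2
from plant import ctrl
def proj(n,P):
    c=ctrl.calibration(n);T=np.linalg.inv(np.array(c["cam_to_world"]))
    p=(T[:3,:3]@np.atleast_2d(P).T).T+T[:3,3]
    return np.c_[c["cx"]+c["fx"]*p[:,0]/-p[:,2], c["cy"]+c["fy"]*p[:,1]/p[:,2]]
def ray(n,u,v):
    c=ctrl.calibration(n);T=np.array(c["cam_to_world"])
    d=T[:3,:3]@np.array([(u-c["cx"])/c["fx"],-(v-c["cy"])/c["fy"],-1]);return T[:3,3],d
def atz(n,u,v,z):
    o,d=ray(n,u,v);return o+d*(z-o[2])/d[2]
def tri(u1,v1,u2,v2):
    (a,d),(b,e)=ray("top",u1,v1),ray("side",u2,v2)
    s=np.linalg.lstsq(np.c_[d,-e],b-a,rcond=None)[0]
    p,q=a+s[0]*d,b+s[1]*e;return (p+q)/2,np.linalg.norm(p-q)
E
python3 - <<'E'
from h import *
t=ctrl.read_camera("top");s=ctrl.read_camera("side")
cv2.imwrite("pics/t0.png",t);cv2.imwrite("pics/s0.png",s)
for n in("top","side"):print(ctrl.calibration(n))
st=ctrl.get_state();print(st)
E
```

```text
{'fx': 483.1816148434156, 'fy': 483.1816148434156, 'cx': 253.7008230337941, 'cy': 187.87681225386822, 'cam_to_world': array([[ 1.49825286e-02,  9.90334483e-01, -1.37888125e-01,
         3.07218819e-01],
       [-9.99887553e-01,  1.47516196e-02, -2.69643515e-03,
         1.82499818e-02],
       [-6.36299549e-04,  1.37913019e-01,  9.90444140e-01,
         1.65443348e+00],
       [ 0.00000000e+00,  0.00000000e+00,  0.00000000e+00,
         1.00000000e+00]])}
{'fx': 478.0470668650934, 'fy': 478.0470668650934, 'cx': 253.43811365470268, 'cy': 194.15822448867726, 'cam_to_world': array([[-0.8578428 ,  0.24209314, -0.45331737, -0.09073742],
       [-0.51389122, -0.41206154,  0.75241019,  0.9797756 ],
       [-0.00464131,  0.87840548,  0.47789357,  0.79001858],
       [ 0.        ,  0.        ,  0.        ,  1.        ]])}
{'time': 0.1, 'qpos': array([-1.30997011e+00,  2.87116524e-01,  1.57804669e+00,  2.61499751e-06,
        1.27858611e+00, -1.49999731e-01]), 'dq': array([-0.00217164, -0.00170904, -0.00260934,  0.00326754, -0.00227273,
       -0.00015201]), 'joint_efforts': array([ 1.23830559e-03, -4.07291937e+01, -2.93698597e+01, -1.00813879e-04,
        3.40727769e-03,  4.85282087e-06]), 'eef_pos': array([ 0.26945082, -0.6182617 ,  0.24105045]), 'tcp_rot': array([ 9.78976341e-01,  2.03970981e-01, -5.84738981e-05, -1.07675239e-03]), 'contact_force': array([-0.36288662, -0.22564063, -0.24722822]), 'wrist_torque': array([ 0.03009904, -0.03333285, -0.02345012]), 'finger_force': 0.0, 'opening': 0.9997937462314579}
```

View pics/t0.png

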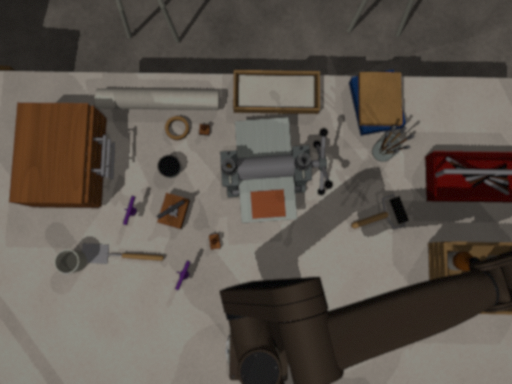

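View pics/s0.png

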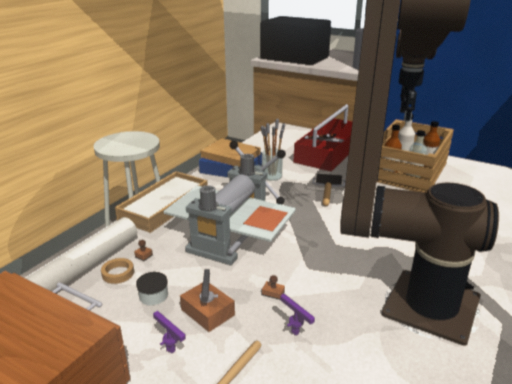

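Top view: the wooden block with the grey T is at (173,209), and purple look-alikes lie at (130,209) and (184,273). The left screw is at about (230,160). In the side view the block with the steel T is at (207,297), the purple ones at (170,330) and (297,313), and the left screw at about (208,197). I choose the grey T in the block and check it in a close crop.

```bash
python3 - <<'E'
from h import *
def avg(n): return np.mean([ctrl.read_camera(n).astype(float) for _ in range(4)],0).astype(np.uint8)
t=avg("top");s=avg("side");cv2.imwrite("pics/ta.png",t);cv2.imwrite("pics/sa.png",s)
def cr(im,u,v,w=50,h=37):
    return cv2.convertScaleAbs(cv2.resize(im[v:v+h,u:u+w],(400,296),interpolation=cv2.INTER_CUBIC),alpha=1.5)
A=np.vstack([np.hstack([cr(t,150,188),cr(s,182,264,80,59)]),np.hstack([cr(t,212,140),cr(s,183,180)])])
cv2.imwrite("pics/c1.png",A)
E
```

```text
(no output)
```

View pics/c1.png

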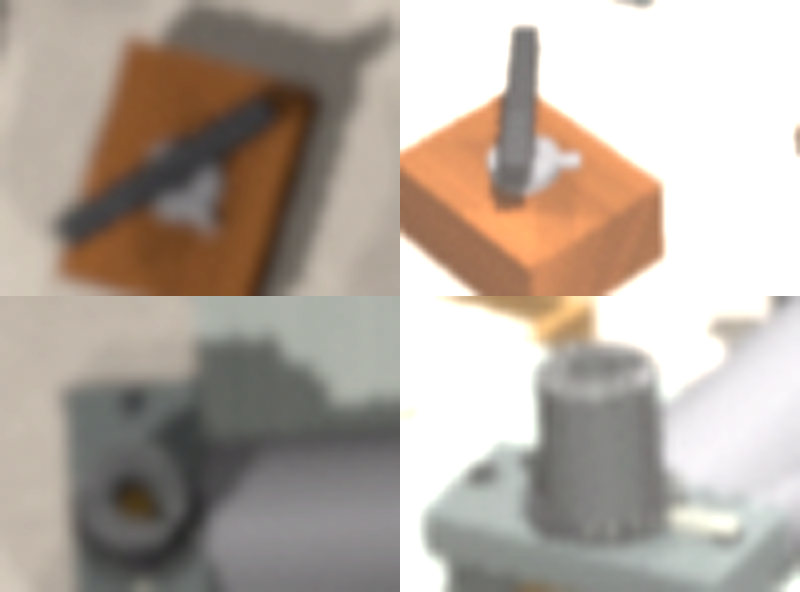

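Top crop: the grey steel bar runs from (157.7,216.5) to (184.4,200.8), with its pointer at about (176,217). The hub's top is at about (228.9,165.2), its keyway towards lower right, and the white mark at about (229.5,176). Side: bar from (207,270.5) to (204,302), hub top at about (208,189.5). The target is the non-purple T in the block.

```bash
python3 - <<'E'
from h import *
f=lambda x:np.round(x,4)
a=atz("top",157.7,216.5,.093);b=atz("top",184.4,200.8,.093)
print("bar",f(a),f(b),np.linalg.norm(a-b),"mid",f((a+b)/2),"ang",np.degrees(np.arctan2(*(b-a)[1::-1])))
print("tri",[f(x) for x in tri(171.05,208.65,205.5,285.5)])
pt=atz("top",176,217,.049);print("pointer",f(pt),np.degrees(np.arctan2(*(pt-(a+b)/2)[1::-1])))
# side bar ends
print("side ends at z.085",f(atz("side",207,271.5,.085)),f(atz("side",204,300,.085)))
h=atz("top",228.9,165.2,.212);hs=atz("side",208,189.5,.212)
print("hub",f(h),f(hs),[f(x) for x in tri(228.9,165.2,208,189.5)])
print("mark",f(atz("top",229.5,176,.16)),f(atz("side",183+305/8,180+224/8,.16)))
t=cv2.imread("pics/ta.png");s=cv2.imread("pics/sa.png")
def up(n,im,u,v,w,hh,k,polys):
    o=cv2.convertScaleAbs(cv2.resize(im[v:v+hh,u:u+w],None,fx=k,fy=k,interpolation=cv2.INTER_CUBIC),alpha=1.6)
    for P,c in polys:
        q=((proj(n,P)-[u,v]+.5)*k).astype(int);cv2.polylines(o,[q],True,c,1)
    return o
th=np.linspace(0,2*np.pi,60)
circ=lambda c,r,z:np.c_[c[0]+r*np.cos(th),c[1]+r*np.sin(th),0*th+z]
H=(h+hs)/2
pl=[(circ(H,.02,.212),(0,255,0)),(circ(H,.009,.212),(0,0,255))]
A=np.hstack([up("top",t,215,148,28,28,14,pl),up("side",s,192,174,32,28,14,pl)[:,:404]])
# wide top view of press for yaw
B=np.hstack([up("top",t,208,108,95,48,4,[])[:200,:392],up("top",t,208,146,98,50,4,[])])
print(A.shape,B.shape)
W=np.zeros((A.shape[0]+B.shape[0],800,3),np.uint8);W[:A.shape[0],:A.shape[1]]=A[:,:800];W[A.shape[0]:,:min(800,B.shape[1])]=B[:,:800]
cv2.imwrite("pics/c2.png",W)
E
```

```text
bar [0.4265 0.3318 0.093 ] [0.4788 0.2471 0.093 ] 0.09953279074263972 mid [0.4526 0.2895 0.093 ] ang -58.24687402272408
tri [array([0.4541, 0.2923, 0.077 ]), np.float64(0.0)]
pointer [0.4291 0.2796 0.049 ] -157.42594772544368
side ends at z.085 [0.4754 0.2562 0.085 ] [0.4218 0.3418 0.085 ]
hub [0.5764 0.0985 0.212 ] [0.5715 0.1075 0.212 ] [array([0.5777, 0.0989, 0.2063]), np.float64(0.0006)]
mark [0.5517 0.0987 0.16  ] [0.5409 0.0958 0.16  ]Traceback (most recent call last):
  File "<stdin>", line 24, in <module>
    return _nx.concatenate(arrs, 1, dtype=dtype, casting=casting)
           ~~~~~~~~~~~~~~~^^^^^^^^^^^^^^^^^^^^^^^^^^^^^^^^^^^^^^^
ValueError: all the input array dimensions except for the concatenation axis must match exactly, but along dimension 0, the array at index 0 has size 192 and the array at index 1 has size 200
```

```bash
cat >> h.py <<'E'
th=np.linspace(0,2*np.pi,60)
circ=lambda c,r,z:np.c_[c[0]+r*np.cos(th),c[1]+r*np.sin(th),0*th+z]
def up(n,im,u,v,w,hh,k,polys=[],alpha=1.6):
    o=cv2.convertScaleAbs(cv2.resize(im[v:v+hh,u:u+w],None,fx=k,fy=k,interpolation=cv2.INTER_CUBIC),alpha=alpha)
    for P,c in polys:
        q=((proj(n,P)-[u,v]+.5)*k).astype(int);cv2.polylines(o,[q],True,c,1)
    return o
def avg(n,m=4): return np.mean([ctrl.read_camera(n).astype(float) for _ in range(m)],0).astype(np.uint8)
E
python3 - <<'E'
from h import *
f=lambda x:np.round(x,4)
a=atz("top",157.2,216,.093);b=atz("top",183.9,200.3,.093)
print("bar mid",f((a+b)/2))
h=atz("top",228.4,164.7,.212);hs=atz("side",207.5,189.0,.212)
print("hub",f(h),f(hs),[f(x) for x in tri(228.4,164.7,207.5,189.)])
t=cv2.imread("pics/ta.png");s=cv2.imread("pics/sa.png")
H=np.array([h[0],h[1],0])
pl=[(circ(H,.02,.212),(0,255,0))]
M=(a+b)/2; y=np.array([np.cos(np.radians(-58.2)),np.sin(np.radians(-58.2)),0]);x=np.array([-y[1],y[0],0])
rect=lambda z:np.array([M+.05*i*y+.007*j*x for i,j in((1,1),(1,-1),(-1,-1),(-1,1))])*[1,1,0]+[0,0,z]
pb=[(rect(.093),(0,255,0)),(circ(M,.017,.053),(255,0,0))]
A=np.hstack([up("top",t,215,150,28,25,14,pl),up("side",s,194,174,28,25,14,pl)])
B=np.hstack([up("top",t,152,192,39,25,10,pb),up("side",s,185,262,40,45,10,pb)[:250]])
W=np.zeros((600,800,3),np.uint8);W[:350,:784]=A;W[350:600,:790]=B
cv2.imwrite("pics/c2.png",W)
E
```

```text
bar mid [0.4542 0.2911 0.093 ]
hub [0.5779 0.1    0.212 ] [0.5742 0.1059 0.212 ] [array([0.5786, 0.1002, 0.2082]), np.float64(0.0)]
```

View pics/c2.png

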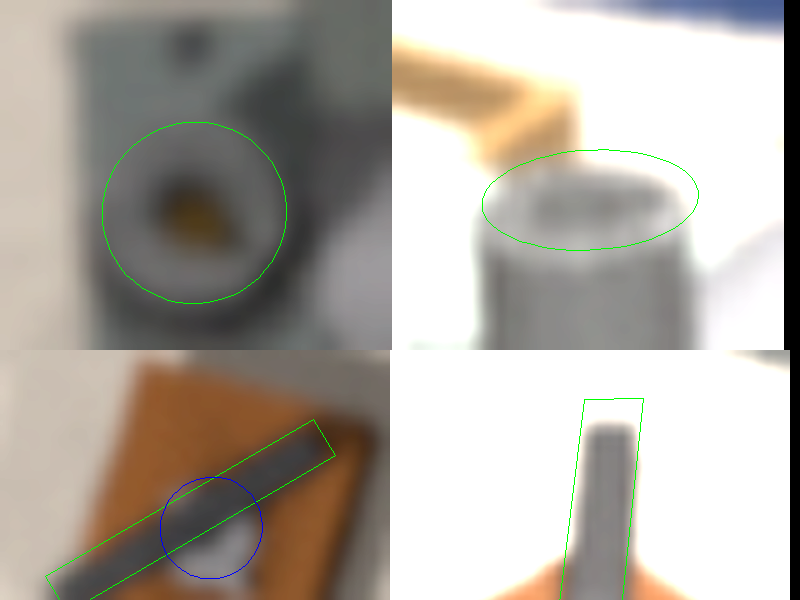

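Top overlay: the hub circle fits (centre about (228.8,165.1)). The bar rectangle is about 0.6 px too high, so I refit the bar by thresholding and work out the moves.

```bash
cat >> h.py <<'E'
from scipy.spatial.transform import Rotation as R
def move(P,ydeg,st=None,p=None,r=None):
    """offset and twist from pose (p,r) to world P with tool y at ydeg (mod 180), tool down"""
    if p is None: st=st or ctrl.get_state();p=st["eef_pos"];r=R.from_quat(st["tcp_rot"]).as_matrix()
    y=np.degrees(np.arctan2(r[1,1],r[0,1]));d=(ydeg-y+90)%180-90
    print("off",np.round(r.T@(np.array(P)-p),4),"dist",np.round(np.linalg.norm(P-p),3),"twist",np.round(-d,2),"y now",np.round(y,2))
    return np.array(P)
E
python3 - <<'E'
from h import *
t=cv2.imread("pics/ta.png").astype(int)
g=t[192:222,150:192];sat=g.max(2)-g.min(2)
k=cv2.resize(t[192:222,150:192].astype(np.uint8),None,fx=8,fy=8,interpolation=cv2.INTER_CUBIC).astype(int)
m=((k.max(2)-k.min(2)<28)&(k.max(2)<85)).astype(np.uint8)
m=cv2.morphologyEx(m,cv2.MORPH_OPEN,np.ones((9,9)))
n,l,s,c=cv2.connectedComponentsWithStats(m)
for i in range(1,n):
  if s[i,4]>500:
    r=cv2.minAreaRect(np.argwhere(l==i)[:,::-1].astype(np.float32))
    u=np.array(cv2.boxPoints(r))/8-.5+8/16+[150,192]-0.44
    w=np.array([atz("top",*q,.093) for q in u]);print(s[i],np.round(np.array(r[0])/8+[150,192]-.5,2),np.round(w[:,:2],4).tolist(),np.round(w.mean(0),4))
    e=w[1]-w[0] if np.linalg.norm(w[1]-w[0])>.05 else w[2]-w[1];print(np.linalg.norm(e),np.degrees(np.arctan2(e[1],e[0])))
p=[.27,-.619,.242]
st=ctrl.get_state();r=R.from_quat(st["tcp_rot"]).as_matrix();print(r.round(3))
move([.46,-.22,.30],-66.5+40); 
E
```

```text
[  171     0   165   240 12237] [181.12 206.44] [[0.5085, 0.2921], [0.5095, 0.2253], [0.4121, 0.2221], [0.4111, 0.2883]] [0.4603 0.2569 0.093 ]
0.06682823434000801 -89.14632549789327
[   59    64   219   148 11307] [171.88 211.19] [[0.438, 0.3409], [0.4856, 0.2507], [0.4503, 0.2318], [0.403, 0.3218]] [0.4443 0.2863 0.093 ]
0.10200086847055263 -62.19884919563213
[[ 0.917  0.399  0.   ]
 [ 0.399 -0.917  0.   ]
 [ 0.    -0.    -1.   ]]
off [ 0.3338 -0.2896 -0.0577] dist 0.446 twist -39.96 y now -66.46
```

Call:
step_arm([
  {"offset": [0.033, -0.029, -0.006], "twist": -4},
  {"offset": [0.067, -0.058, -0.0115], "twist": -8},
  {"offset": [0.1, -0.087, -0.017], "twist": -12},
  {"offset": [0.134, -0.116, -0.023], "twist": -16},
  {"offset": [0.167, -0.145, -0.029], "twist": -20},
  {"offset": [0.2, -0.174, -0.035], "twist": -24},
  {"offset": [0.234, -0.203, -0.041], "twist": -28},
  {"offset": [0.267, -0.232, -0.047], "twist": -32},
  {"offset": [0.3, -0.261, -0.052], "twist": -36},
  {"offset": [0.334, -0.29, -0.058], "twist": -40},
])

```text
time: 1.5
eef_pos: [0.4604, -0.2179, 0.3008]
tcp_rot: [0.85, 0.528, 0.0, 0.0]
contact_force: [0.2, -0.5, 0.4]
opening: 0.999
finger_force: 0.0
```

```bash
python3 - <<'E'
from h import *
print(ctrl.get_state()["eef_pos"],ctrl.get_state()["time"])
move([.4526,.2895,.17],31.8)
E
```

```text
[ 0.46037471 -0.21786322  0.30084733] 1.5
off [ 0.4513 -0.232   0.1306] dist 0.524 twist -58.12 y now -26.32
```

Call:
step_arm([
  {"offset": [0.042, -0.021, 0], "twist": -5.5},
  {"offset": [0.083, -0.042, 0], "twist": -11},
  {"offset": [0.125, -0.064, 0], "twist": -16.5},
  {"offset": [0.166, -0.085, 0], "twist": -22},
  {"offset": [0.208, -0.107, 0.01], "twist": -27.5},
  {"offset": [0.249, -0.128, 0.02], "twist": -33},
  {"offset": [0.29, -0.149, 0.04], "twist": -38.5},
  {"offset": [0.331, -0.17, 0.06], "twist": -44},
  {"offset": [0.372, -0.191, 0.085], "twist": -49},
  {"offset": [0.41, -0.211, 0.11], "twist": -54},
  {"offset": [0.4513, -0.232, 0.1306], "twist": -58.1},
  {"offset": [0.4513, -0.232, 0.1306], "twist": -58.1},
])

```text
time: 2.7
eef_pos: [0.4508, 0.291, 0.1662]
tcp_rot: [0.485, 0.875, -0.002, -0.002]
contact_force: [-0.2, 0.2, -0.3]
opening: 1.001
finger_force: 0.0
```

```bash
python3 - <<'E'
from h import *
print(ctrl.get_state()["eef_pos"],ctrl.get_state()["time"])
move([.4526,.2895,.077],31.8)
t=ctrl.read_camera("top");s=ctrl.read_camera("side")
cv2.imwrite("pics/c3.png",np.hstack([up("top",t,145,180,55,60,7),up("side",s,175,225,58,60,7)])[:,:800])
E
```

```text
[0.45078221 0.29103179 0.16618303] 2.7
off [-0.0025  0.0012  0.0892] dist 0.089 twist 0.18 y now 31.98
```

View pics/c3.png

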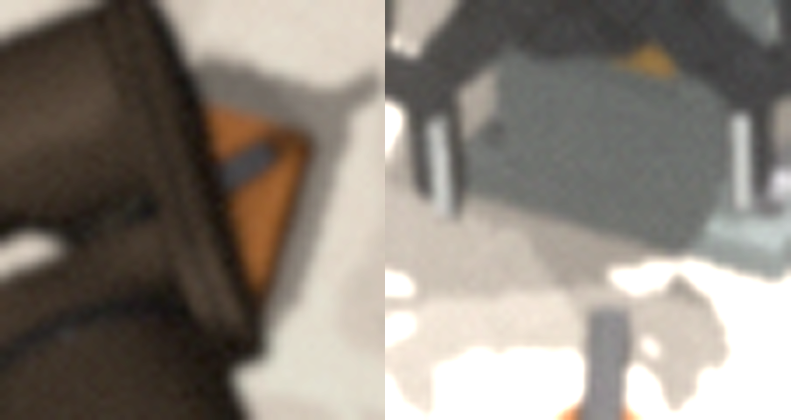

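The side view shows the open fingers straddling the bar (bar end at crop (608,310)). Top is hidden by the arm. Descending.

Call:
step_arm([
  {"offset": [-0.001, 0.001, 0.03], "twist": 0},
  {"offset": [-0.001, 0.001, 0.06], "twist": 0},
  {"offset": [-0.001, 0.001, 0.08], "twist": 0},
  {"offset": [-0.001, 0.001, 0.088], "twist": 0},
  {"offset": [-0.001, 0.001, 0.088], "twist": 0},
  {"offset": [-0.001, 0.001, 0.088], "twist": 0},
])

```text
time: 3.4
eef_pos: [0.4561, 0.2873, 0.0834]
tcp_rot: [0.488, 0.873, 0.001, 0.001]
contact_force: [-1.2, -0.8, 0.6]
opening: 1.0
finger_force: 0.0
```

```bash
python3 - <<'E'
from h import *
move([.4526,.2895,.077],31.8)
E
```

```text
off [ 0.0037 -0.0019  0.0064] dist 0.008 twist -0.22 y now 31.58
```

Call:
step_arm([
  {"offset": [0.003, -0.002, 0.006], "twist": 0},
  {"offset": [0.003, -0.002, 0.006], "twist": 0},
])

```text
time: 3.6
eef_pos: [0.4513, 0.2891, 0.0761]
tcp_rot: [0.488, 0.873, 0.0, 0.0]
contact_force: [-0.0, -0.5, -0.2]
opening: 1.001
finger_force: 0.0
```

Call:
step_arm([
  {"offset": [0, 0, 0], "twist": 0},
  {"offset": [0, 0, 0], "twist": 0},
  {"offset": [0, 0, 0], "twist": 0},
  {"offset": [0, 0, 0], "twist": 0},
  {"offset": [0, 0, 0], "twist": 0},
  {"offset": [0, 0, 0], "twist": 0},
  {"offset": [0, 0, 0], "twist": 0},
], gripper=0.0, grip_force=90)

```text
time: 4.3
eef_pos: [0.4519, 0.2891, 0.0759]
tcp_rot: [0.488, 0.873, 0.0, 0.0]
contact_force: [0.7, 0.7, -0.8]
opening: 0.145
finger_force: 88.3
```

Call:
step_arm([
  {"offset": [0, 0, -0.01]},
  {"offset": [0, 0, -0.03]},
  {"offset": [0, 0, -0.06]},
  {"offset": [0, 0, -0.1]},
  {"offset": [0, 0, -0.14]},
  {"offset": [0, 0, -0.18]},
  {"offset": [0, 0, -0.215]},
  {"offset": [0, 0, -0.234]},
  {"offset": [0, 0, -0.234]},
])

```text
invalid input at $.motion[0]: expected keys offset, twist
```

```bash
python3 - <<'E'
from h import *
print(ctrl.get_state()["eef_pos"])
t=cv2.imread("pics/ta.png");s=cv2.imread("pics/sa.png")
# screw angle: brighter zoom + press yaw: bed/cap edges overlay for yaw guesses
H=np.array([.577,.099]);
W=np.zeros((600,800,3),np.uint8)
rot=lambda a,P:np.c_[np.cos(a)*P[:,0]-np.sin(a)*P[:,1],np.sin(a)*P[:,0]+np.cos(a)*P[:,1],P[:,2]]
cap=np.array([[-.056,-.027,.16],[-.056,.027,.16],[.056,.027,.16],[.056,-.027,.16]])
pl=[]
for a,c in((0,(0,255,0)),(-.05,(0,0,255)),(.05,(255,0,0))):
    pl+=[(rot(a,cap)+[*H,0],c),(rot(a,cap+[0,-.23,0])+[*H,0],c)]
W[:300]=up("top",t,212,138,100,45,8,pl)[:300]
W[300:600,:400]=cv2.convertScaleAbs(up("top",t,219,154,20,20,20)[50:350],alpha=1.4)
W[300:600,400:]=up("side",s,194,178,27,20,15,[(circ(H+[-.001,.003],.02,.212),(0,255,0))])[:300,:400]
cv2.imwrite("pics/c4.png",W)
move([.577,.099,.31],31.8)
E
```

```text
[0.45186574 0.28914862 0.07590226]
off [-0.2276  0.007  -0.2341] dist 0.327 twist -0.17 y now 31.63
```

View pics/c4.png

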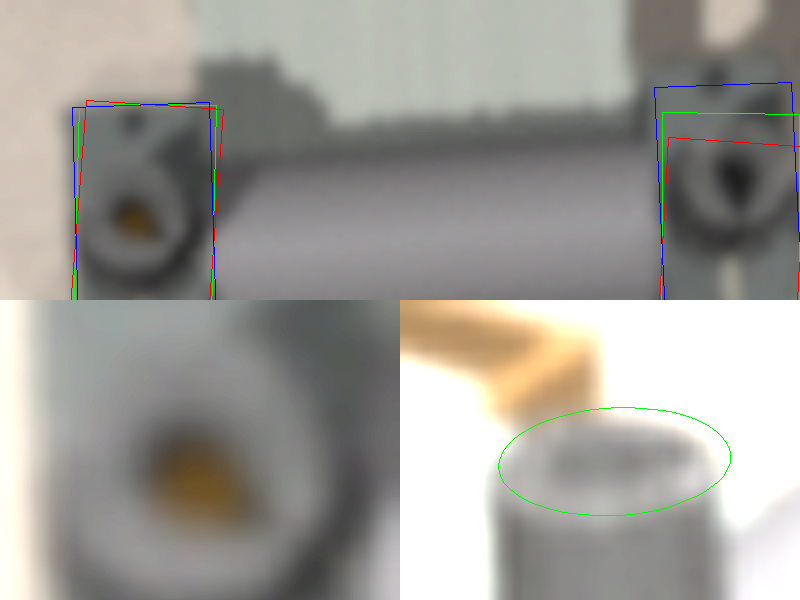

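Press yaw from the two hub tops, left at crop (135,212) and right at about (733,172), is about +0.085 rad, so the mark lies at about -175° in the world. The left keyway points at about -130°. I lift the key.

Call:
step_arm([
  {"offset": [0, 0, -0.01], "twist": 0},
  {"offset": [0, 0, -0.03], "twist": 0},
  {"offset": [0, 0, -0.06], "twist": 0},
  {"offset": [0, 0, -0.1], "twist": 0},
  {"offset": [0, 0, -0.14], "twist": 0},
  {"offset": [0, 0, -0.18], "twist": 0},
  {"offset": [0, 0, -0.215], "twist": 0},
  {"offset": [0, 0, -0.234], "twist": 0},
  {"offset": [0, 0, -0.234], "twist": 0},
  {"offset": [0, 0, -0.234], "twist": 0},
])

```text
time: 5.3
eef_pos: [0.4507, 0.2887, 0.3088]
tcp_rot: [0.488, 0.873, -0.001, -0.001]
contact_force: [0.2, 0.7, -3.2]
opening: 0.144
finger_force: 88.3
```

```bash
python3 - <<'E'
from h import *
st=ctrl.get_state();print(st["eef_pos"],st["contact_force"],st["wrist_torque"],st["opening"])
h=atz("top",228.6,164.8,.212);r=atz("top",212+733/8-.5,138+172/8-.5,.212);d=h-r
print(h,r,np.linalg.norm(d),"yaw",np.degrees(np.arctan2(-d[0],d[1])))
move([.577,.099,.305],50)
E
```

```text
[0.45071111 0.28869361 0.30882957] [ 0.19412978  0.67477746 -3.17490165] [ 0.03071149  0.05280163 -0.02227287] 0.14353615338710388
[0.57758893 0.09939281 0.212     ] [ 0.59886789 -0.12668762  0.212     ] 0.2270796302238153 yaw 5.376907604678558
off [-0.2277  0.008   0.0038] dist 0.228 twist -18.36 y now 31.64
```

Call:
step_arm([
  {"offset": [-0.03, 0.001, 0], "twist": -2.5},
  {"offset": [-0.065, 0.002, 0], "twist": -5},
  {"offset": [-0.1, 0.003, 0], "twist": -8},
  {"offset": [-0.14, 0.005, 0], "twist": -11},
  {"offset": [-0.175, 0.006, 0], "twist": -14},
  {"offset": [-0.205, 0.007, 0.002], "twist": -17},
  {"offset": [-0.222, 0.008, 0.003], "twist": -18.4},
  {"offset": [-0.2277, 0.008, 0.0038], "twist": -18.4},
  {"offset": [-0.2277, 0.008, 0.0038], "twist": -18.4},
  {"offset": [-0.2277, 0.008, 0.0038], "twist": -18.4},
])

```text
time: 6.3
eef_pos: [0.5768, 0.1001, 0.3046]
tcp_rot: [0.342, 0.94, -0.0, -0.001]
contact_force: [-0.0, 0.5, -2.5]
opening: 0.148
finger_force: 88.1
```

```bash
python3 - <<'E'
from h import *
st=ctrl.get_state();p=st["eef_pos"];print(p,R.from_quat(st["tcp_rot"]).as_matrix().round(4).tolist())
s=avg("side",2);t=avg("top",1)
cv2.imwrite("pics/sh.png",s)
H=np.array([.577,.099])
pl=[(circ(H,.02,.212),(0,255,0)),(circ(p,.008,p[2]-.066+.0035),(0,0,255)),(circ(p,.017,p[2]-.032),(255,0,0))]
A=up("side",s,185,140,50,60,10,pl,1.5);B=up("top",t,205,140,50,60,6,[],1.5)
W=np.zeros((600,800,3),np.uint8);W[:,:500]=A;W[:360,500:]=B
cv2.imwrite("pics/c5.png",W)
E
```

```text
[0.57682381 0.10008212 0.30463226] [[-0.7666, 0.6421, -0.0027], [0.6421, 0.7666, 0.0005], [0.0024, -0.0014, -1.0]]
```

View pics/c5.png

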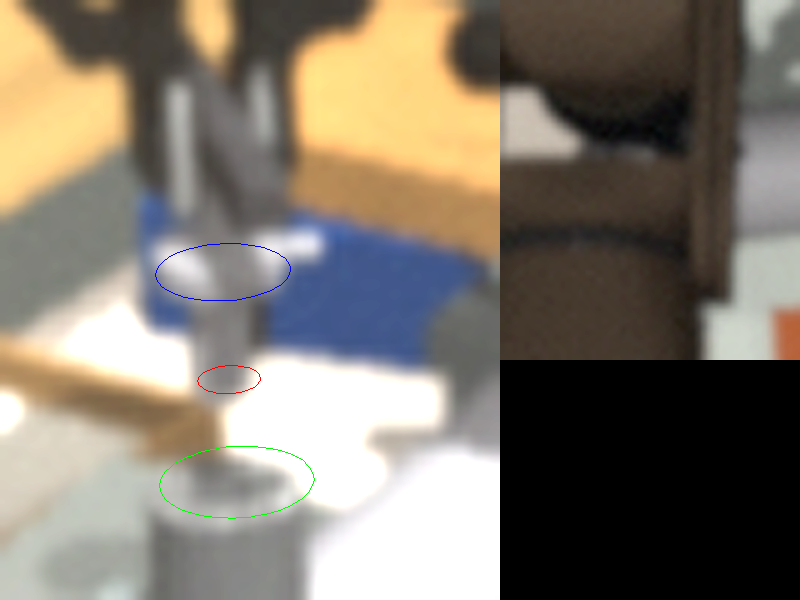

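The side view shows the shaft hanging straight with its tip at about crop (224,400), the pointer to the right, and the hub's top at about (227,490). Top is hidden by the arm. I measure the edges numerically.

```bash
python3 - <<'E'
from h import *
s=cv2.imread("pics/sh.png");g=cv2.cvtColor(s,cv2.COLOR_BGR2GRAY).astype(int)
print("shaft/hub rows, cols 197..220")
for v in list(range(172,183)): print(v,g[v,200:216])
for v in range(192,199): print(v,g[v,196:220])
s2=cv2.imread("pics/sa.png");g2=cv2.cvtColor(s2,cv2.COLOR_BGR2GRAY).astype(int)
print("hub cols no key, rows 182..200");
for u in (202,205,207,209,212,214):print(u,g2[180:202,u])
p=ctrl.get_state()["eef_pos"]
print("tip",proj("side",p-[0,0,.066]),"tip near",proj("side",p-[0,0,.066]+np.array([-.0045,.0075,0])*.8*.7),"shaft@.25",proj("side",[p[0],p[1],.25]),"hub",proj("side",[[.577,.099,.212],[.577,.099,.20]]))
E
```

```text
shaft/hub rows, cols 197..220
172 [96 83 79 76 78 81 83 83 86 79 58 54 59 60 59 58]
173 [150 138 131 112  91  91  86  85  87  80  59  57  59  59  60  61]
174 [194 189 177 153 112  99  89  86  87  83  71  75  79  80  77  74]
175 [208 205 195 172 123 105  90  85  89  93 106 124 132 133 130 117]
176 [208 208 200 177 127 105  89  87  91 108 146 169 179 181 178 165]
177 [195 200 200 181 128 105  91  86  92 119 165 185 191 191 190 187]
178 [161 175 183 171 130 108  94  90  99 130 173 189 191 192 190 191]
179 [115 128 136 135 118 107 103 107 125 156 185 196 193 192 192 193]
180 [ 79  83  87  92  95 101 110 136 165 189 203 204 200 198 197 196]
181 [ 72  74  76  84  89  90 110 158 193 204 208 208 206 204 205 202]
182 [ 77  80  84  84  84  85 103 157 200 210 210 209 209 208 208 207]
192 [130 129 127 112  87  86  99 107 111 115 120 126 117 109 107 102  98  95
  93 102 115 129 145 157]
193 [121 122 121 109  81  72  79  86  94  93  97 100  95  91  94  92  91  89
  92 104 127 145 158 165]
194 [114 111 110 101  77  73  76  79  84  85  88  90  89  90  91  91  91  89
  93 113 143 157 167 171]
195 [11
[... 481 characters left out ...]
115 112  93  80  78  77  77  78
  78  77  76  77]
205 [157 139 115 101 103 105 105  99  89  90  99 110 106  91  87  87  86  86
  86  85  87  86]
207 [173 166 158 155 154 140 114  97  92  94 105 117 114  98  89  89  90  90
  89  89  89  88]
209 [203 206 208 212 206 170 125 100  86  91 103 109 101  88  88  89  89  89
  90  91  90  90]
212 [198 204 206 207 206 190 154 112  99 115 120 107  90  85  84  85  84  86
  85  86  86  86]
214 [195 203 207 208 210 212 198 164 144 138 127 109  99  92  86  85  83  84
  84  82  82  81]
tip [[207.28866141 178.24386319]] tip near [[207.12765984 179.10274996]] shaft@.25 [[207.08794392 174.70863348]] hub [[208.19574347 187.66929601]
 [208.42508854 191.73885996]]
```

Call:
step_arm([
  {"offset": [-0.001, 0.0005, 0.012], "twist": 0},
  {"offset": [-0.001, 0.0005, 0.022], "twist": 0},
  {"offset": [-0.001, 0.0005, 0.026], "twist": 0},
  {"offset": [-0.001, 0.0005, 0.029], "twist": 0},
  {"offset": [-0.001, 0.0005, 0.032], "twist": 0},
  {"offset": [-0.001, 0.0005, 0.032], "twist": 0},
])

```text
time: 7.05
eef_pos: [0.5789, 0.099, 0.2737]
tcp_rot: [0.342, 0.94, -0.0, -0.0]
contact_force: [-0.0, 0.6, -2.2]
opening: 0.145
finger_force: 88.2
```

Call:
step_arm([
  {"offset": [0, 0, 0.0015], "twist": 0},
  {"offset": [0, 0, 0.003], "twist": 0},
  {"offset": [0, 0, 0.0045], "twist": 0},
  {"offset": [0, 0, 0.0055], "twist": 0},
  {"offset": [0, 0, 0.0055], "twist": 0},
])

```text
time: 7.55
eef_pos: [0.579, 0.0988, 0.2684]
tcp_rot: [0.342, 0.94, -0.0, 0.0]
contact_force: [1.0, -1.7, -1.8]
opening: 0.147
finger_force: 88.1
```

Call:
step_arm([
  {"offset": [-0.0007, 0, 0.001], "twist": 0},
  {"offset": [-0.0007, 0, 0.002], "twist": 0},
  {"offset": [-0.0007, 0, 0.003], "twist": 0},
  {"offset": [-0.0007, 0, 0.004], "twist": 0},
  {"offset": [-0.0007, 0, 0.004], "twist": 0},
])

```text
time: 8.05
eef_pos: [0.5793, 0.0987, 0.2642]
tcp_rot: [0.342, 0.94, -0.0, -0.0]
contact_force: [0.2, -2.1, -2.6]
opening: 0.146
finger_force: 88.0
```

Call:
step_arm([
  {"offset": [-0.0003, -0.0003, 0.001], "twist": 0},
  {"offset": [-0.0003, -0.0003, 0.002], "twist": 0},
  {"offset": [-0.0003, -0.0003, 0.003], "twist": 0},
  {"offset": [-0.0003, -0.0003, 0.004], "twist": 0},
  {"offset": [-0.0003, -0.0003, 0.004], "twist": 0},
])

```text
time: 8.55
eef_pos: [0.5793, 0.0983, 0.2601]
tcp_rot: [0.342, 0.94, 0.0, -0.0]
contact_force: [-0.2, -1.0, -2.9]
opening: 0.144
finger_force: 88.1
```

Call:
step_arm([
  {"offset": [0, -0.0002, 0.0015], "twist": 0},
  {"offset": [0, -0.0002, 0.003], "twist": 0},
  {"offset": [0, -0.0002, 0.0045], "twist": 0},
  {"offset": [0, -0.0002, 0.006], "twist": 0},
  {"offset": [0, -0.0002, 0.0075], "twist": 0},
  {"offset": [0, -0.0002, 0.0075], "twist": 0},
])

```text
time: 9.15
eef_pos: [0.5792, 0.098, 0.2525]
tcp_rot: [0.342, 0.94, -0.0, -0.0]
contact_force: [0.4, -0.2, -1.9]
opening: 0.148
finger_force: 88.1
```

Call:
step_arm([
  {"offset": [0, 0, 0.0015], "twist": 0},
  {"offset": [0, 0, 0.003], "twist": 0},
  {"offset": [0, 0, 0.0045], "twist": 0},
  {"offset": [0, 0, 0.006], "twist": 0},
  {"offset": [0, 0, 0.006], "twist": 0},
])

```text
time: 9.65
eef_pos: [0.5795, 0.0981, 0.2479]
tcp_rot: [0.342, 0.94, 0.0, 0.001]
contact_force: [-1.8, 0.0, 3.4]
opening: 0.146
finger_force: 88.9
```

Call:
step_arm([
  {"offset": [0, 0, 0.0015], "twist": 0},
  {"offset": [0, 0, 0.003], "twist": 0},
  {"offset": [0, 0, 0.0045], "twist": 0},
  {"offset": [0, 0, 0.0045], "twist": 0},
])

```text
time: 10.05
eef_pos: [0.5796, 0.098, 0.2431]
tcp_rot: [0.342, 0.94, 0.0, 0.001]
contact_force: [-1.1, -0.5, 6.1]
opening: 0.146
finger_force: 89.2
```

Call:
step_arm([
  {"offset": [0, 0, 0.0015], "twist": 0},
  {"offset": [0, 0, 0.003], "twist": 0},
  {"offset": [0, 0, 0.0045], "twist": 0},
  {"offset": [0, 0, 0.0045], "twist": 0},
])

```text
time: 10.45
eef_pos: [0.58, 0.0981, 0.2426]
tcp_rot: [0.342, 0.94, 0.0, 0.001]
contact_force: [-7.1, -0.7, 16.6]
opening: 0.149
finger_force: 90.7
```

Call:
step_arm([
  {"offset": [0, 0, 0], "twist": 3},
  {"offset": [0, 0, 0], "twist": 6},
  {"offset": [0, 0, 0], "twist": 9},
  {"offset": [0, 0, 0], "twist": 12},
  {"offset": [0, 0, 0], "twist": 12},
])

```text
time: 10.95
eef_pos: [0.5807, 0.0975, 0.2426]
tcp_rot: [0.438, 0.899, 0.0, 0.003]
contact_force: [-3.8, -2.1, 15.5]
opening: 0.15
finger_force: 90.4
```

```bash
python3 - <<'E'
from h import *
st=ctrl.get_state();print(st["contact_force"],st["wrist_torque"],st["joint_efforts"][5]);move([.5785,.0985,.2427],-1.5)
E
```

```text
[-3.75285103 -2.10541391 15.49444632] [-0.3394654   1.0846867   0.12772271] 0.27343181893229485
off [ 0.0022 -0.0011 -0.0001] dist 0.002 twist 39.54 y now 38.04
```

Call:
step_arm([
  {"offset": [0, -0.0005, 0], "twist": 4},
  {"offset": [0, -0.0005, 0], "twist": 8},
  {"offset": [0, -0.0005, 0], "twist": 12},
  {"offset": [0, -0.0005, 0], "twist": 16},
  {"offset": [0, -0.0005, 0], "twist": 20},
  {"offset": [0, -0.0005, 0], "twist": 20},
])

```text
time: 11.55
eef_pos: [0.5795, 0.0972, 0.2426]
tcp_rot: [0.588, 0.809, -0.0, 0.001]
contact_force: [-6.0, -2.0, 16.4]
opening: 0.15
finger_force: 90.6
```

```bash
python3 - <<'E'
from h import *
st=ctrl.get_state();print(st["contact_force"],st["wrist_torque"],st["joint_efforts"][5]);move([.5785,.0985,.2427],-1.5)
E
```

```text
[-6.04991446 -1.98964618 16.3672531 ] [-0.27027905  1.5046253   0.19877737] 0.29584902338683605
off [ 0.0015 -0.0006 -0.0001] dist 0.002 twist 19.53 y now 18.03
```

Call:
step_arm([
  {"offset": [0, -0.0008, 0], "twist": 4},
  {"offset": [0, -0.0008, 0], "twist": 8},
  {"offset": [0, -0.0008, 0], "twist": 12},
  {"offset": [0, -0.0008, 0], "twist": 14},
  {"offset": [0, -0.0008, 0], "twist": 14},
  {"offset": [0, -0.0008, 0], "twist": 14},
])

```text
time: 12.15
eef_pos: [0.5786, 0.0973, 0.2426]
tcp_rot: [0.681, 0.732, 0.0, 0.001]
contact_force: [-7.2, -1.2, 17.0]
opening: 0.144
finger_force: 90.6
```

```bash
python3 - <<'E'
from h import *
st=ctrl.get_state();print(st["contact_force"],st["wrist_torque"],st["joint_efforts"][5]);move([.5785,.0985,.2427],-1.5)
s=avg("side",4);cv2.imwrite("pics/sf.png",s)
s0=cv2.imread("pics/sa.png")
t0=cv2.imread("pics/ta.png")
W=np.zeros((600,800,3),np.uint8)
A=up("side",s,190,155,40,60,10,[],1.3);W[:,:400]=A
W[:300,400:]=up("side",s0,192,178,32,24,12.5,[],1.3)[:300]
W[300:,400:]=up("top",t0,292,148,32,24,12.5,[],2)[:300]
cv2.imwrite("pics/c6.png",W)
E
```

```text
[-7.2410648  -1.21887324 16.96879366] [-0.10877532  1.49185053  0.19385755] 0.17495262902230024
off [ 0.0012  0.     -0.0001] dist 0.001 twist 5.6 y now 4.1
```

View pics/c6.png

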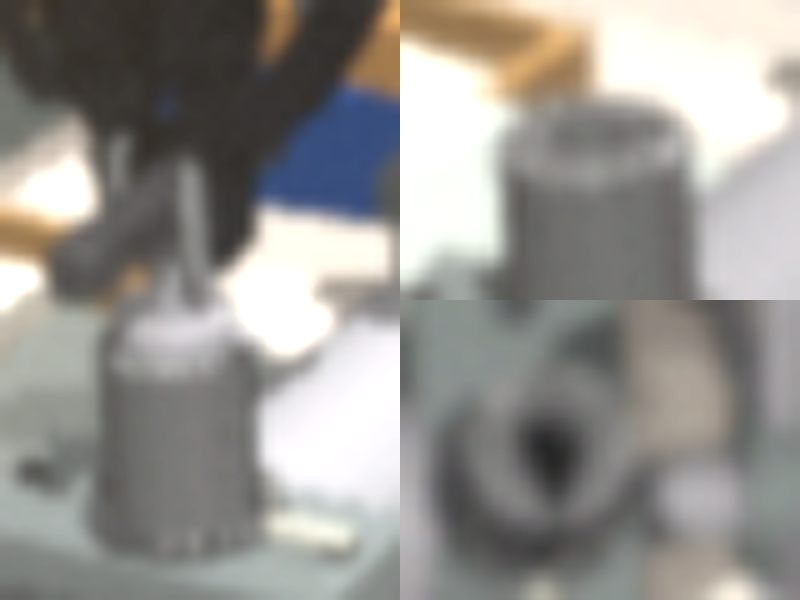

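The view shows the shoulder flush on the hub (seam at crop (175,350)), the bar gripped and the white mark at (310,530). I turn on, then probe the backlash to get the feather's true play.

Call:
step_arm([
  {"offset": [0, -0.001, 0], "twist": 3},
  {"offset": [0, -0.001, 0], "twist": 6},
  {"offset": [0, -0.001, 0], "twist": 6},
])

```text
time: 12.65
eef_pos: [0.5781, 0.0973, 0.2426]
tcp_rot: [0.719, 0.695, 0.001, 0.001]
contact_force: [-5.3, -0.6, 16.4]
opening: 0.15
finger_force: 90.5
```

```bash
cat > st.py <<'E'
from h import *
st=ctrl.get_state();r=R.from_quat(st["tcp_rot"]).as_matrix()
print(st["time"],"yaw %.2f"%np.degrees(np.arctan2(r[1,1],r[0,1])),st["eef_pos"].round(4),st["contact_force"].round(1),st["wrist_torque"].round(3),"j6 %.3f"%st["joint_efforts"][5])
E
python3 st.py
```

```text
12.65 yaw -1.96 [0.5781 0.0973 0.2426] [-5.3 -0.6 16.4] [-0.011  1.259  0.146] j6 0.271
```

Call:
step_arm([
  {"offset": [0, 0, 0], "twist": -2},
  {"offset": [0, 0, 0], "twist": -4},
  {"offset": [0, 0, 0], "twist": -4},
])

```text
time: 12.95
eef_pos: [0.5783, 0.0976, 0.2426]
tcp_rot: [0.694, 0.72, 0.002, 0.001]
contact_force: [-4.9, 0.3, 15.8]
opening: 0.147
finger_force: 90.4
```

```bash
python3 st.py
```

```text
12.95 yaw 2.06 [0.5783 0.0976 0.2426] [-4.9  0.3 15.8] [ 0.003  1.121 -0.032] j6 -0.108
```

Call:
step_arm([
  {"offset": [0, 0, 0], "twist": -2},
  {"offset": [0, 0, 0], "twist": -4},
  {"offset": [0, 0, 0], "twist": -4},
])

```text
time: 13.25
eef_pos: [0.5786, 0.0977, 0.2426]
tcp_rot: [0.669, 0.744, 0.002, 0.002]
contact_force: [-3.4, 0.7, 15.6]
opening: 0.149
finger_force: 90.4
```

```bash
python3 st.py
```

```text
13.25 yaw 6.06 [0.5786 0.0977 0.2426] [-3.4  0.7 15.6] [ 0.111  0.977 -0.051] j6 -0.117
```

Call:
step_arm([
  {"offset": [0, 0, 0], "twist": -2},
  {"offset": [0, 0, 0], "twist": -4},
  {"offset": [0, 0, 0], "twist": -4},
])

```text
time: 13.55
eef_pos: [0.5787, 0.0978, 0.2427]
tcp_rot: [0.642, 0.766, 0.002, 0.002]
contact_force: [-3.1, 1.2, 15.1]
opening: 0.148
finger_force: 90.4
```

```bash
python3 st.py
```

```text
13.55 yaw 10.06 [0.5787 0.0978 0.2427] [-3.1  1.2 15.1] [ 0.047  0.876 -0.056] j6 -0.127
```

Call:
step_arm([
  {"offset": [0, 0, 0], "twist": -2},
  {"offset": [0, 0, 0], "twist": -2},
])

```text
time: 13.75
eef_pos: [0.5788, 0.0978, 0.2426]
tcp_rot: [0.629, 0.777, 0.002, 0.002]
contact_force: [-3.9, 0.5, 15.2]
opening: 0.149
finger_force: 90.4
```

```bash
python3 st.py
```

```text
13.75 yaw 12.06 [0.5788 0.0978 0.2426] [-3.9  0.5 15.2] [ 0.11   0.839 -0.034] j6 -0.125
```

Call:
step_arm([
  {"offset": [0, 0, 0], "twist": -2},
  {"offset": [0, 0, 0], "twist": -2},
])

```text
time: 13.95
eef_pos: [0.5789, 0.0979, 0.2426]
tcp_rot: [0.615, 0.788, 0.002, 0.002]
contact_force: [-3.0, 0.9, 14.0]
opening: 0.147
finger_force: 90.3
```

```bash
python3 st.py
```

```text
13.95 yaw 14.06 [0.5789 0.0979 0.2426] [-3.   0.9 14. ] [0.14  0.831 0.006] j6 -0.129
```

Call:
step_arm([
  {"offset": [0, 0, 0], "twist": -2},
  {"offset": [0, 0, 0], "twist": -2},
])

```text
time: 14.15
eef_pos: [0.5789, 0.0979, 0.2426]
tcp_rot: [0.601, 0.799, 0.002, 0.002]
contact_force: [-2.6, 1.1, 16.8]
opening: 0.147
finger_force: 90.3
```

```bash
python3 st.py
```

```text
14.15 yaw 16.06 [0.5789 0.0979 0.2426] [-2.6  1.1 16.8] [ 0.115  0.744 -0.037] j6 -0.129
```

Call:
step_arm([
  {"offset": [0, 0, 0], "twist": -2},
  {"offset": [0, 0, 0], "twist": -2},
])

```text
time: 14.35
eef_pos: [0.579, 0.0979, 0.2427]
tcp_rot: [0.587, 0.809, 0.002, 0.002]
contact_force: [-3.0, 1.3, 14.8]
opening: 0.146
finger_force: 90.3
```

```bash
python3 st.py
```

```text
14.35 yaw 18.06 [0.579  0.0979 0.2427] [-3.   1.3 14.8] [ 0.126  0.768 -0.068] j6 -0.135
```

Call:
step_arm([
  {"offset": [0, 0, 0], "twist": -2},
  {"offset": [0, 0, 0], "twist": -2},
])

```text
time: 14.55
eef_pos: [0.579, 0.098, 0.2427]
tcp_rot: [0.573, 0.819, 0.002, 0.002]
contact_force: [-2.9, 1.2, 15.7]
opening: 0.153
finger_force: 90.3
```

```bash
python3 st.py
```

```text
14.55 yaw 20.05 [0.579  0.098  0.2427] [-2.9  1.2 15.7] [ 0.143  0.697 -0.061] j6 -0.156
```

Call:
step_arm([
  {"offset": [0, 0, 0], "twist": -2},
  {"offset": [0, 0, 0], "twist": -2},
])

```text
time: 14.75
eef_pos: [0.5789, 0.0982, 0.2427]
tcp_rot: [0.559, 0.829, 0.003, 0.002]
contact_force: [-3.1, 2.8, 14.2]
opening: 0.152
finger_force: 90.3
```

```bash
python3 st.py
```

```text
14.75 yaw 22.04 [0.5789 0.0982 0.2427] [-3.1  2.8 14.2] [ 0.281  0.656 -0.081] j6 -0.174
```

Call:
step_arm([
  {"offset": [0, 0, 0], "twist": -2},
  {"offset": [0, 0, 0], "twist": -2},
])

```text
time: 14.95
eef_pos: [0.5789, 0.0984, 0.2427]
tcp_rot: [0.544, 0.839, 0.003, 0.002]
contact_force: [-2.3, 1.3, 14.9]
opening: 0.144
finger_force: 90.4
```

```bash
python3 st.py
```

```text
14.95 yaw 24.03 [0.5789 0.0984 0.2427] [-2.3  1.3 14.9] [ 0.32   0.771 -0.18 ] j6 -0.233
```

Call:
step_arm([
  {"offset": [0, 0, 0], "twist": -2},
  {"offset": [0, 0, 0], "twist": -2},
])

```text
time: 15.15
eef_pos: [0.5789, 0.0984, 0.2427]
tcp_rot: [0.53, 0.848, 0.003, 0.002]
contact_force: [-3.0, 2.8, 15.3]
opening: 0.146
finger_force: 90.4
```

```bash
python3 st.py
```

```text
15.15 yaw 26.03 [0.5789 0.0984 0.2427] [-3.   2.8 15.3] [ 0.342  0.79  -0.14 ] j6 -0.235
```

Call:
step_arm([
  {"offset": [0, 0, 0], "twist": 5},
  {"offset": [0, 0, 0], "twist": 10},
  {"offset": [0, 0, 0], "twist": 15},
  {"offset": [0, 0, 0], "twist": 20},
  {"offset": [0, 0, 0], "twist": 25},
  {"offset": [0, 0, 0], "twist": 28},
  {"offset": [0, 0, 0], "twist": 31},
  {"offset": [0, 0, 0], "twist": 33.4},
  {"offset": [0, 0, 0], "twist": 33.4},
  {"offset": [0, 0, 0], "twist": 33.4},
])

```text
time: 16.15
eef_pos: [0.5779, 0.0975, 0.2426]
tcp_rot: [0.751, 0.661, 0.001, 0.001]
contact_force: [-5.6, -0.1, 16.6]
opening: 0.146
finger_force: 90.5
```

```bash
python3 st.py; python3 - <<'E'
from h import *
for a,b,n in(((228.6,164.8),(229,175.5),"L"),((303.2,158.7),(302.9,170.3),"R")):
    h=atz("top",*a,.212);m=atz("top",*b,.16);print(n,h.round(4),m.round(4),np.degrees(np.arctan2(m[1]-h[1],m[0]-h[0])))
s=avg("side",4);cv2.imwrite("pics/sg.png",s)
W=np.hstack([up("side",s,190,180,40,40,10,[],1.5),up("side",cv2.imread("pics/sa.png"),190,180,40,40,10,[],1.5)])
cv2.imwrite("pics/c7.png",W)
E
```

```text
16.15 yaw -7.32 [0.5779 0.0975 0.2426] [-5.6 -0.1 16.6] [0.109 1.323 0.151] j6 0.162
L [0.5776 0.0994 0.212 ] [0.5533 0.1003 0.16  ] 177.84021587132992
R [ 0.5998 -0.1269  0.212 ] [ 0.5733 -0.1312  0.16  ] -170.74686090476604
```

View pics/c7.png

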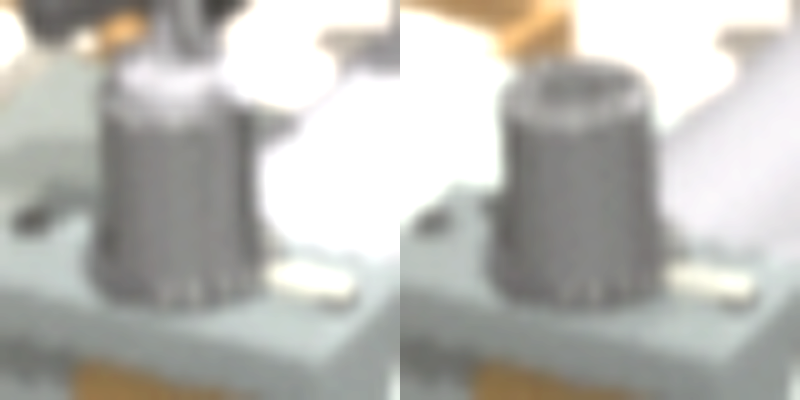

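The side view shows the shoulder still seated on the hub at crop (175,110), with the mark at (310,285). Measured push is about 17 N against the 9 N spring. The final angle has not been seen directly, because the arm hides the keyway. It rests on the measured play (about ±13°) and the press yaw (about 5.2°). Handing in.

```bash
python3 -c "
from plant import ctrl
print(ctrl.sign_off())"
```

```text
the job is handed in; nothing more can be done
None
```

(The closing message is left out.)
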